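Change the vacuum over to the narrow jar

TASK

The wide waste jar on the vacuum manifold is due for emptying, so change over to the narrow jar: with a fingertip push the wide jar's lever round until it lies square across its outlet (shut), and only then push the narrow jar's lever round until it points straight along its outlet, over its jar (open). Push gently and do not grip or clamp the levers. Leave the capped outlet's lever, the bottle, the cup and the marker as they are.

Things in the scene. Friction and masses are not known exactly. Their poses are not given: they have to be found in the camera images.
- manifold: Fixed vacuum manifold: steel header pipe (22 mm thick, 396 mm long) on two posts; three valves stand along its front, 130 mm apart, in an order that changes. Origin on the worktop under the middle valve's axis; x points from the jars to the header (away from the robot), y along the header (to the left), z up. Header axis at x = +58 mm, its clamps' tops at z = 120 mm.
- wide_valve: Fixed quarter-turn valve that serves the WIDE glass jar (64 mm diameter, 64 mm tall glass, white cap 58 mm in diameter, top at z = 84 mm). The outlet pipe (top at z = 112 mm) runs 85 mm to -x and bends down into the cap. Valve body 32 mm square, top at z = 120 mm. Origin on the worktop under its turning axis, axes as the manifold's.
- wide_lever (a joint): Level lever on the wide valve, rad: 0 = shut (points to the manifold's +y, across the outlet), 1.571 = open (points to its -x, along the outlet); grows counterclockwise from above. Stops at -0.09 and 1.66. Dry friction about 0.12 N m, no spring: it stays where it is left.
- wide_axis (a point): Point on the wide valve's turning axis at the lever's mid-height, 155 mm above the worktop. Axes as the manifold's. The hub there is 24 mm in diameter, with a nut on top up to 168 mm.
- wide_tip (a point): End of the wide valve's lever, 92 mm from its axis, at mid-height; its y axis points outward along the lever. The black grip sleeve, 14 mm wide and 14 mm high (148 to 162 mm above the worktop), reaches from 28 to 92 mm from the axis; free air below it down to 120 mm.
- narrow_valve: Fixed quarter-turn valve that serves the NARROW glass jar (34 mm diameter, 64 mm tall glass, white cap 33 mm in diameter, top at z = 84 mm). The outlet pipe (top at z = 112 mm) runs 85 mm to -x and bends down into the cap. Valve body 32 mm square, top at z = 120 mm. Origin on the worktop under its turning axis, axes as the manifold's.
- narrow_lever (a joint): Level lever on the narrow valve, rad: 0 = shut (points to the manifold's +y, across the outlet), 1.571 = open (points to its -x, along the outlet); grows counterclockwise from above. Stops at -0.09 and 1.66. Dry friction about 0.12 N m, no spring: it stays where it is left.
- narrow_axis (a point): Point on the narrow valve's turning axis at the lever's mid-height, 155 mm above the worktop. Axes as the manifold's. The hub there is 24 mm in diameter, with a nut on top up to 168 mm.
- narrow_tip (a point): End of the narrow valve's lever, 92 mm from its axis, at mid-height; its y axis points outward along the lever. The black grip sleeve, 14 mm wide and 14 mm high (148 to 162 mm above the worktop), reaches from 28 to 92 mm from the axis; free air below it down to 120 mm.
- capped_valve: Fixed quarter-turn valve that serves no jar: its outlet is a short stub, blanked by a dark cap 28 mm in diameter, that ends 52 mm from the valve's axis. Valve body 32 mm square, top at z = 120 mm. Origin on the worktop under its turning axis, axes as the manifold's.
- capped_lever (a joint): Level lever on the capped valve, rad: 0 = shut (points to the manifold's +y, across the outlet), 1.571 = open (points to its -x, along the outlet); grows counterclockwise from above. Stops at -0.09 and 1.66. Dry friction about 0.12 N m, no spring: it stays where it is left.
- capped_axis (a point): Point on the capped valve's turning axis at the lever's mid-height, 155 mm above the worktop. Axes as the manifold's. The hub there is 24 mm in diameter, with a nut on top up to 168 mm.
- capped_tip (a point): End of the capped valve's lever, 92 mm from its axis, at mid-height; its y axis points outward along the lever. The black grip sleeve, 14 mm wide and 14 mm high (148 to 162 mm above the worktop), reaches from 28 to 92 mm from the axis; free air below it down to 120 mm.
- bottle: Bystander: loose reagent bottle, 44 mm diameter, 80 mm tall, standing between outlets. Origin at the centre of its underside, z up.
- cup: Bystander: loose specimen cup with screw lid, 65 mm diameter, 74 mm tall, standing in front of the jars. Origin at the centre of its underside, z up.
- marker: Bystander: loose felt marker, 132 mm long along its y, 13 mm thick, lying on the worktop at the left. Origin at the centre of its underside.

How it is judged:
On the way, in this order (a step that is already met when the one before it is completed fails the run):
1. the wide jar's lever is shut, the narrow jar's still being shut (value of joint wide_lever below 0.17 rad and value of joint narrow_lever below 0.6 rad), for 0.1 s.
2. the narrow jar's lever is open (value of joint narrow_lever above 1.4 rad), for 0.1 s.
At the end, for the whole second after the job is handed in: The wide jar's lever is within 0.17 rad (10 degrees) of shut (0), the narrow jar's lever within 0.17 rad of open (1.571), the capped outlet's lever still shut (below 0.25 rad), all levers at rest (value of joint wide_lever below 0.17 rad and value of joint narrow_lever above 1.4 rad and value of joint capped_lever below 0.25 rad and velocity of joint wide_lever between -0.05 and 0.05 rad/s and velocity of joint narrow_lever between -0.05 and 0.05 rad/s and velocity of joint capped_lever between -0.05 and 0.05 rad/s); the robot touches nothing.
It fails at once if the bottle, the cup or the marker is moved more than 20 mm (distance of any of bottle, cup, marker from where it was at the start of the episode above 0.02 m).
It fails at once if the capped outlet's lever is turned past 0.25 rad (value of joint capped_lever above 0.25 rad).
It fails at once if both jars are on the vacuum at once (narrow lever past 0.7 rad while the wide one is past 0.4 rad) (value of joint narrow_lever above 0.7 rad and value of joint wide_lever above 0.4 rad).
It fails at once if a lever is gripped, or pushed harder than 35 N (contact force between the fingers and wide_valve above 35 N or contact force between the fingers and narrow_valve above 35 N or contact force between the fingers and capped_valve above 35 N).
It also fails if it takes over 51 s, if anything falls off the work surface, if the arm or the gripper's body presses on something with over 40 N, if the wrist force passes 120 N, or if a joint passes its speed limit or range.

ROBOT

A 6-joint arm with a two-finger parallel gripper is mounted at the origin on a cart in front of the work surface, level with it; the furniture and walls round the work are solid. World frame = base frame: x ahead of the robot, y to its left, z up, the work surface at z = 0. Lengths are in m, angles in rad, forces in N, time in s.
With the tool pointing down it reaches from about 0.3 to 0.75 m from the base axis. Payload 8.5 kg.
Tool frame: the origin (TCP) lies midway between the tips of the shut fingers; the grasp point (between the pads) lies 19 mm behind it; y points along the fingers, z is the direction in which the jaws open and shut, and the axes are right-handed (so a half turn about y gives the same grasp; the last joint's range is limited). The gripper opens to 88 mm and grips with 3 to 60 N. Pads are 18 mm wide; open, the fingers measure 123 mm over their backs; the gripper's body (75 mm by 187 mm) begins 45 mm behind the grasp point.
Start: joints at [-1.401, 0.381, 1.297, -0, 1.464, -0.215], TCP at [0.206, -0.51, 0.239] pointing down, gripper open.
Joint ranges: [-3.11, 3.11], [-0.89, 2.33], [0.22, 2.48], [-1.42, 4.56], [0.17, 2.85], [-2.88, 2.88]. Speed limits (rad/s): [2.39, 2.39, 3.14, 3.14, 3.14, 3.14].

INTERFACE

Orientations are given as a rotation vector (axis times angle).
In Python, from cell import bot gives the robot as it stands.
- The arm moves only by the tool send_rows, never from a script. Its argument "increments" is one flat list of numbers, 7 for each row, row after row: the gripper's target within -1 to 1 (shut at 1, half-way at 0, fully open at -1), then the shift along the tool's x, y, z as a fraction of full scale, then the turn, a rotation vector about the tool's x, y, z as a fraction of full scale. In form: [hand, dx, dy, dz, rx, ry, rz, hand, dx, dy, dz, rx, ry, rz, ...]. A call has 1 to 12 rows; each row is the pose to reach, as a shift and turn from the pose measured when the call began, along the tool's axes at that moment, turning the shorter way round; what a row does not reach only later rows make up. Full scale, the value 1, is 8 cm for a shift and 180 degrees for a turn. A row lasts 1/12 s, in which the tool goes at most 41.7 mm and 7.16 degrees, less where a joint would pass 70% of its speed; a pose out of reach is approached as far as the arm can. A call with a number of a shift or a turn outside -1 to 1 is refused whole. A call with a gripper value outside its range is refused whole. The fingers move at their own pace and stop on an object; "grip_force" is the grip in N (left out, the last holds). Time passes only in rows, so rows that repeat a pose let the fingers close. It gives the time, the measured TCP pose, the force and the opening at its end, in the units of the state.
- bot.read_state(): the state, without advancing time (a new reading comes with each control period).
- bot.read_camera(name): name is "scene" or "side" or "wrist"; returns a dict with "frame" (400x640x3 uint8, red, green, blue), "camera_matrix" (3x3 intrinsics, pixels), "camera_from_world" (4x4, takes a point from world to camera coordinates). Camera axes: x right, y down, z forward; pixel columns grow to the right and rows downward; lengths in m; the calibration is good to about 2 mm. A picture is of the moment at which its call begins. There is no depth.
- bot.job_done(): hands the job in, once; it reports no verdict.
The state is a dict: "time_s": time; "joint_pos": joint angles; "dq": joint speeds; "joint_efforts": joint torques, N m; "tool_pos": TCP position; "eef_rot": TCP orientation; "wrist_force": force on the tool from outside, world axes, zero at the start; "wrist_torque": the same for the moment, N m; "width": opening from 0.0 (shut) to 1.0 (fully open).
Only numpy, scipy, OpenCV 4.12 (cv2) and the standard library are available. Lean on these libraries where they do the work, as an engineer would, in place of code of your own. Each camera call takes 0.05 s, during which the arm holds its last target.

## Working session

There is one attempt and no reset: what is moved stays moved. The work goes in short steps, Python scripts to look and compute and a tool call to move; the robot and the scene stay as the last step left them, time stands still between calls to the robot, and variables do not carry over. Pictures are saved under pics/ and viewed, and the job is handed in when it is done.

Besides the shell and the picture viewer there is one more tool, called after "Emit:" as a command line: name --argument value ..., lists and objects as JSON in quotes. send_rows: Moves the arm, as the interface text tells. Shift numbers are shares of 8 cm and turn numbers shares of 180 degrees, none past 1 either way. Its arguments: {"type":"object","properties":{"increments":{"type":"array","items":{"type":"number"}},"grip_force":{"type":"number"}},"required":["increments"]}

```bash
mkdir -p pics
python3 - <<'E'
from cell import bot
import cv2,numpy as np
print(bot.read_state())
for n in ["scene","side","wrist"]:
    c=bot.read_camera(n); cv2.imwrite(f"pics/{n}0.png",c["frame"][:,:,::-1]); np.savez(f"{n}0.npz",**c)
    print(n,c["camera_matrix"].tolist(),np.round(c["camera_from_world"],4).tolist())
E
```

```text
{'time_s': 0.0, 'joint_pos': array([-1.40129776e+00,  3.81193150e-01,  1.29823604e+00, -6.82948998e-06,
        1.46359517e+00, -2.15308381e-01]), 'dq': array([-0.00082399,  0.00138258, -0.00041195,  0.000975  , -0.00023282,
        0.00101615]), 'joint_efforts': array([-2.91135933e-03, -4.37943399e+01, -2.24562711e+01,  7.11194007e-02,
        3.51982727e-02, -8.91668947e-05]), 'tool_pos': array([ 0.20640394, -0.50950688,  0.23814764]), 'eef_rot': array([-0.39167301,  2.01210269, -2.00917039]), 'wrist_force': array([0.00228881, 0.32792067, 0.19585271]), 'wrist_torque': array([0.01718813, 0.00647277, 0.05756335]), 'width': 0.999531397522455}
scene [[451.7198836890943, 0.0, 324.40414745615703], [0.0, 451.7198836890943, 196.13366889310117], [0.0, 0.0, 1.0]] [[-0.6071, -0.7945, 0.0158, 0.36], [-0.4625, 0.3371, -0.82, 0.2949], [0.6461, -0.5051, -0.5721, 0.6946], [0.0, 0.0, 0.0, 1.0]]
side [[401.46212144042954, 0.0, 319.9449944299205], [0.0, 401.46212144042954, 198.28382281278857], [0.0, 0.0, 1.0]] [[0.9991, -0.0392, -0.0171, -0.4986], [-0.0371, -0.5942, -0.8034, 0.1699], [0.0213, 0.8033, -0.5951, 0.8857], [0.0, 0.0, 0.0, 1.0]]
wrist [[294.34131352998486, 0.0, 319.8364390729202], [0.0, 294.34131352998486, 196.91342082238813], [0.0, 0.0, 1.0]] [[0.3765, -0.9264, -0.001, -0.5492], [-0.8814, -0.3586, 0.3075, -0.043], [-0.2852, -0.1149, -0.9515, 0.391], [0.0, 0.0, 0.0, 1.0]]
```

View pics/scene0.png

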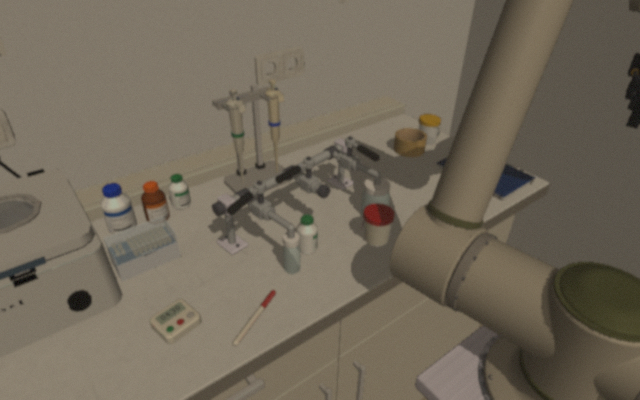

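View pics/side0.png

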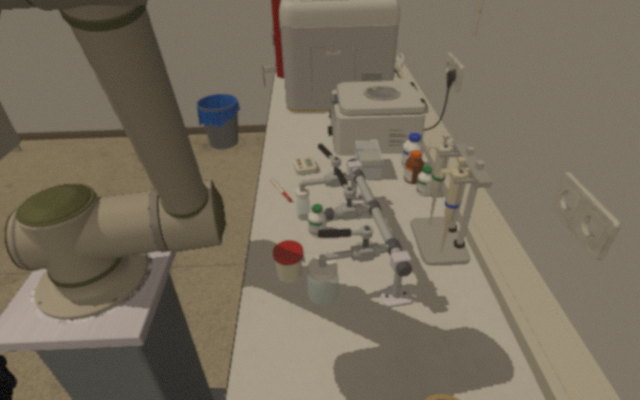

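View pics/wrist0.png

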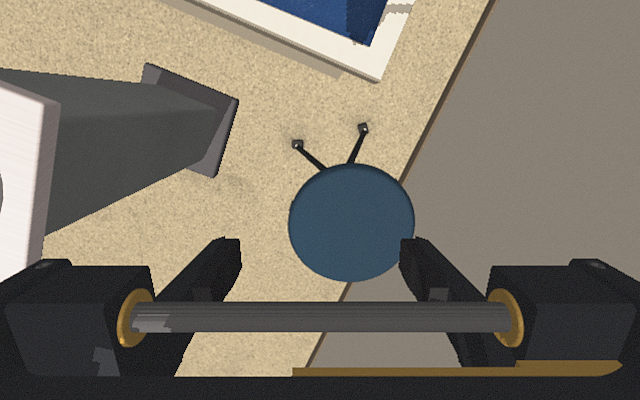

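Run:
```python
import cv2,numpy as np
for n,(a,b,c,d) in {"scene":(120,290,190,420),"side":(140,310,250,430)}.items():
    f=np.load(n+"0.npz")["frame"][a:b,c:d,::-1]
    f=np.clip(f.astype(float)*1.7,0,255).astype(np.uint8)
    f=cv2.resize(f,None,fx=3.4,fy=3.4,interpolation=cv2.INTER_CUBIC);print(f.shape)
    cv2.imwrite(f"pics/{n}0z.png",f)
```

```text
(578, 782, 3)
(578, 612, 3)
```

View pics/scene0z.png

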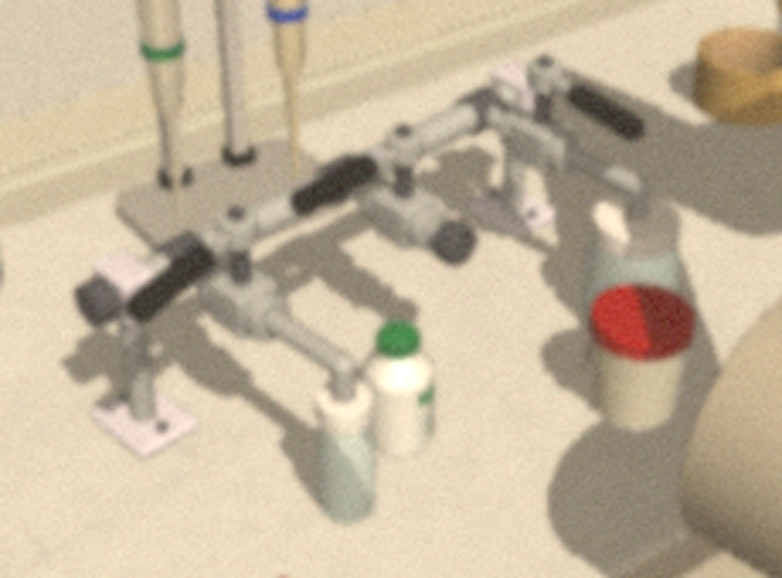

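View pics/side0z.png

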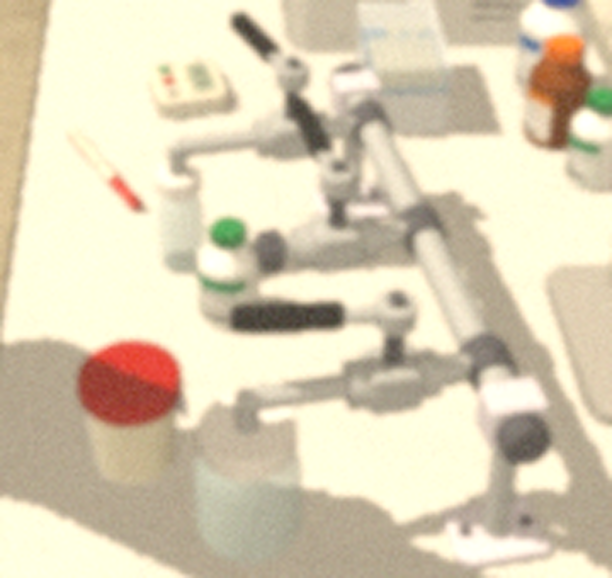

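```bash
cat > h.py <<'E'
import numpy as np
def ray(n,u,v,z,k="0"):
    c=np.load(f"{n}{k}.npz");K=c["camera_matrix"];T=c["camera_from_world"]
    R=T[:3,:3];o=-R.T@T[:3,3];d=R.T@np.linalg.solve(K,[u,v,1]);return o+d*(z-o[2])/d[2]
E
python3 - <<'E'
from h import *
S=lambda u,v:(190+u/3.4,120+v/3.4); D=lambda u,v:(250+u/3.4,140+v/3.4)
for nm,s,d,z in [("wide nut",(545,62),(398,300),.166),("capped nut",(403,130),(341,165),.166),("narrow nut",(236,213),(290,65),.166),
 ("wide tip",(637,127),(235,317),.155),("capped tip",(298,200),(292,95),.155),("narrow tip",(136,308),(236,20),.155),
 ("narrow cap",(345,405),(180,180),.084),("wide cap",(637,230),(246,440),.084),("cup top",(642,322),(130,380),.074),("bottle top",(398,330),(228,228),.08)]:
    print(nm,np.round(ray("scene",*S(*s),z)[:2],4),np.round(ray("side",*D(*d),z)[:2],4))
E
```

```text
wide nut [ 0.5789 -0.0583] [ 0.5866 -0.0685]
capped nut [0.5615 0.0684] [0.5684 0.0607]
narrow nut [0.5415 0.1966] [0.5452 0.1827]
wide tip [ 0.4946 -0.063 ] [ 0.4976 -0.0648]
capped tip [0.5474 0.1529] [0.5452 0.1612]
narrow tip [0.5092 0.2763] [0.5109 0.2686]
narrow cap [0.4516 0.1871] [0.4655 0.1652]
wide cap [ 0.4842 -0.0614] [ 0.5016 -0.0898]
cup top [ 0.4194 -0.0064] [ 0.4337 -0.027 ]
bottle top [0.4935 0.1214] [0.4981 0.1122]
```

Run:
```python
from h import *
from scipy.spatial.transform import Rotation as Ro
R=Ro.from_rotvec([-0.39167301,  2.01210269, -2.00917039]).as_matrix();print(R.round(3))
th=np.arctan2(.0395,.255);print(np.degrees(th))
# target: tool y down; tool z along manifold +-y
c,s=np.cos(th),np.sin(th)
for sg in (1,-1):
    z=sg*np.array([-s,c,0]);y=np.array([0,0,-1.]);x=np.cross(y,z)
    Rt=np.stack([x,y,z],1); print(sg,Rt.round(3), (Ro.from_matrix(R.T@Rt).as_rotvec()/np.pi).round(4))
print("stand",ray("side",440,240,0),ray("side",458,175,.2),ray("scene",275,95,.25),ray("scene",258,180,0))
```

```text
[[-0.927 -0.     0.375]
 [-0.375  0.001 -0.927]
 [-0.    -1.    -0.001]]
8.80524745914042
1 [[ 0.988  0.    -0.153]
 [ 0.153  0.     0.988]
 [ 0.    -1.     0.   ]] [-1.000e-04 -9.264e-01 -7.000e-04]
-1 [[-0.988  0.     0.153]
 [-0.153  0.    -0.988]
 [-0.    -1.    -0.   ]] [ 0.0005  0.0736 -0.    ]
stand [0.78854535 0.06921726 0.        ] [0.78683626 0.04655872 0.2       ] [0.70822939 0.05218424 0.25      ] [0.77997997 0.07211923 0.        ]
```

```bash
cat >> h.py <<'E'
from scipy.spatial.transform import Rotation as Ro
th=0.1537
def delta(target,z=None,Rt=None):
    """tool-axis shift (share of 8cm) & turn to target"""
    from cell import bot
    s=bot.read_state();R=Ro.from_rotvec(s["eef_rot"]).as_matrix()
    c,sn=np.cos(th),np.sin(th)
    zz=-np.array([-sn,c,0]);y=np.array([0,0,-1.]);Rt=np.stack([np.cross(y,zz),y,zz],1)
    print("t",round(s["time_s"],2),"pos",s["tool_pos"].round(4),"F",s["wrist_force"].round(1),"w",round(s["width"],2),"q",s["joint_pos"].round(2))
    print("shift",(R.T@(np.array(target)-s["tool_pos"])/.08).round(3),"turn",(Ro.from_matrix(R.T@Rt).as_rotvec()/np.pi).round(4))
E
python3 -c "
from h import *
delta([.521,-.118,.24])"
```

```text
t 0.15 pos [ 0.2064 -0.5096  0.2383] F [0.9 0.6 0.5] w 1.0 q [-1.4   0.38  1.3  -0.    1.46 -0.22]
shift [-5.482 -0.017 -3.061] turn [ 0.0003  0.0736 -0.    ]
```

Emit:
send_rows --increments '[1,-0.45,0,-0.25,0,0.037,0,1,-0.9,0,-0.5,0,0.0736,0,1,-0.9,0,-0.5,0,0.0736,0,1,-0.9,0,-0.5,0,0.0736,0]' --grip_force 20

```text
time_s: 0.48
tool_pos: [0.2591, -0.4443, 0.2386]
eef_rot: [-0.168, 2.141, -2.139]
wrist_force: [-0.3, 0.9, -0.4]
width: 0.723
```

```bash
python3 -c "
from h import *
delta([.521,-.118,.24])"
```

```text
t 0.48 pos [ 0.2591 -0.4443  0.2386] F [-0.3  0.9 -0.4] w 0.72 q [-1.27  0.32  1.39  0.    1.43  0.14]
shift [-3.87  -0.015 -3.518] turn [0.0003 0.0009 0.    ]
```

Emit:
send_rows --increments '[1,-0.49,0,-0.44,0,0,0,1,-0.98,0,-0.88,0,0,0,1,-0.98,0,-0.88,0,0,0,1,-0.98,0,-0.88,0,0,0]'

```text
time_s: 0.82
tool_pos: [0.327, -0.3604, 0.2387]
eef_rot: [-0.172, 2.139, -2.136]
wrist_force: [0.1, -0.0, 0.8]
width: 0.418
```

Emit:
send_rows --increments '[1,-0.49,0,-0.44,0,0,0,1,-0.98,0,-0.88,0,0,0,1,-0.98,0,-0.88,0,0,0,1,-0.98,0,-0.88,0,0,0]'

```text
time_s: 1.15
tool_pos: [0.3947, -0.2766, 0.2388]
eef_rot: [-0.176, 2.137, -2.133]
wrist_force: [-0.1, -0.7, 0.7]
width: 0.12
```

Emit:
send_rows --increments '[1,-0.49,0,-0.44,0,0,0,1,-0.98,0,-0.88,0,0,0,1,-0.98,0,-0.88,0,0,0,1,-0.98,0,-0.88,0,0,0]'

```text
time_s: 1.48
tool_pos: [0.4621, -0.193, 0.2389]
eef_rot: [-0.179, 2.135, -2.13]
wrist_force: [-0.5, -0.1, 1.0]
width: 0.001
```

```bash
python3 -c "
from h import *
delta([.521,-.118,.24])"
```

```text
t 1.48 pos [ 0.4621 -0.193   0.2389] F [-0.5 -0.1  1. ] w 0.0 q [-0.63  0.29  1.43  0.    1.42  0.77]
shift [-0.883 -0.011 -0.8  ] turn [ 0.0007  0.0048 -0.0004]
```

Emit:
send_rows --increments '[1,-0.44,0,-0.4,0,0.005,0,1,-0.88,0,-0.8,0,0.005,0,1,-0.88,0,-0.8,0,0.005,0,1,-0.88,0,-0.8,0,0.005,0,1,-0.88,0,-0.8,0,0.005,0,1,-0.88,0,-0.8,0,0.005,0]'

```text
time_s: 1.98
tool_pos: [0.5202, -0.12, 0.2389]
eef_rot: [-0.162, 2.144, -2.14]
wrist_force: [-0.6, -0.5, 0.0]
width: 0.003
```

Run:
```python
from h import *
from cell import bot
import cv2
delta([.521,-.118,.24])
for n in ["scene","side","wrist"]:
    c=bot.read_camera(n); np.savez(f"{n}1.npz",**c)
    f=c["frame"][:,:,::-1].copy()
    if n!="wrist":
        a,b,e,d={"scene":(120,290,190,420),"side":(140,310,230,430)}[n]
        f=np.clip(f[a:b,e:d].astype(float)*1.7,0,255).astype(np.uint8)
        f=cv2.resize(f,None,fx=3.4,fy=3.4,interpolation=cv2.INTER_CUBIC)
    cv2.imwrite(f"pics/{n}1.png",f)
```

```text
t 1.98 pos [ 0.5202 -0.12    0.2389] F [-0.6 -0.5  0. ] w 0.0 q [-0.45  0.35  1.34  0.    1.45  0.97]
shift [-0.014 -0.014 -0.023] turn [ 0.0006 -0.0006 -0.0002]
```

View pics/scene1.png

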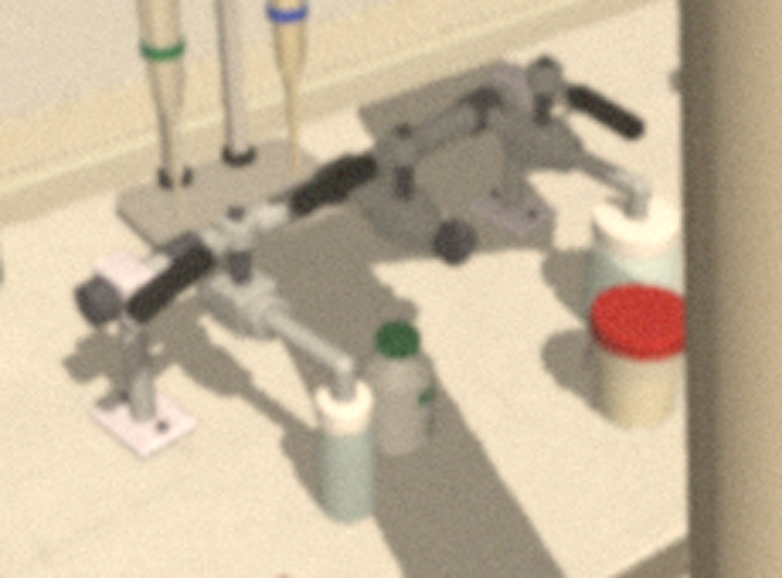

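View pics/side1.png

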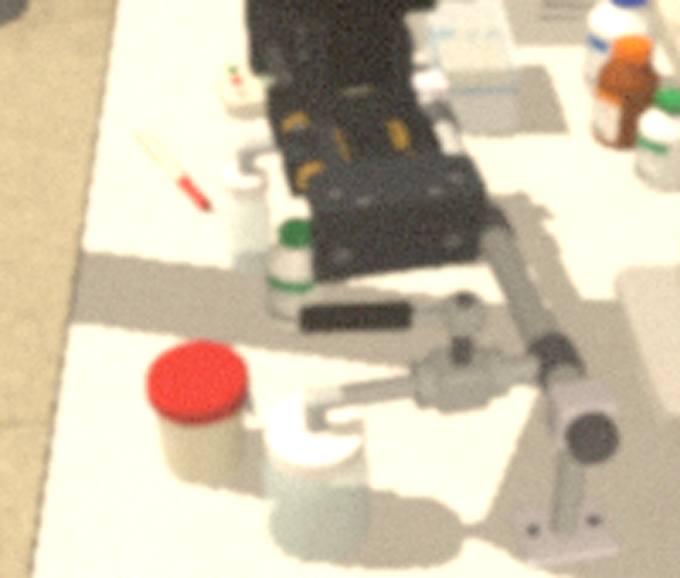

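View pics/wrist1.png

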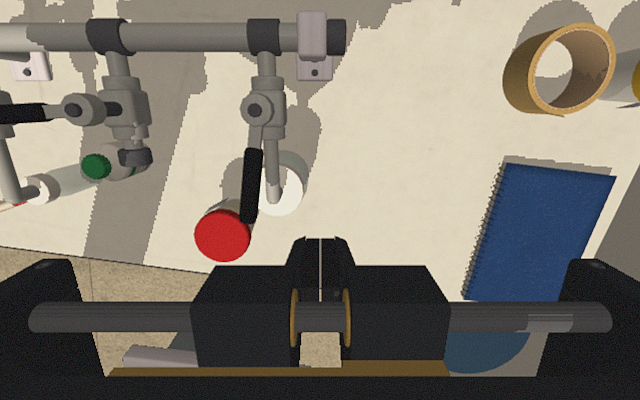

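Run:
```python
from h import *
for nm,p,z in [("wide nut",(257,110),.168),("capped nut",(76,108),.168),("wide tip",(249,221),.158),("sleeve start",(254,149),.158),("cap tip stub",(135,157),.1),("hdr L",(20,38),.12),("hdr R",(290,37),.12),("finger",(320,242),.239)]:
    print(nm,ray("wrist",*p,z,"1").round(4))
```

```text
wide nut [ 0.5868 -0.0639  0.168 ]
capped nut [0.5687 0.0631 0.168 ]
wide tip [ 0.4965 -0.063   0.158 ]
sleeve start [ 0.5571 -0.0621  0.158 ]
cap tip stub [0.5209 0.0638 0.1   ]
hdr L [0.6108 0.1401 0.12  ]
hdr R [ 0.6446 -0.0757  0.12  ]
finger [ 0.5264 -0.1185  0.239 ]
```

Emit:
send_rows --increments '[1,0,0.2,0,0,0,0,1,0,0.4,0,0,0,0,1,0,0.6,0,0,0,0,1,0,0.63,0,0,0,0]'

```text
time_s: 2.47
tool_pos: [0.519, -0.1198, 0.1866]
eef_rot: [-0.164, 2.149, -2.14]
wrist_force: [-0.8, -0.2, -0.1]
width: 0.006
```

Emit:
send_rows --increments '[1,0,0.2,0,0,0,0,1,0,0.4,0,0,0,0,1,0,0.6,0,0,0,0,1,0,0.63,0,0,0,0,1,0,0.63,0,0,0,0]'

```text
time_s: 2.88
tool_pos: [0.5186, -0.12, 0.1363]
eef_rot: [-0.165, 2.15, -2.14]
wrist_force: [-0.1, 0.2, 0.4]
width: 0.002
```

```bash
cat >> h.py <<'E'
W=np.array([.586,-.064]); N=W+.26*np.array([-np.sin(th),np.cos(th)])
def path(A,qs,side,r,z=.138):
    from cell import bot
    s=bot.read_state();R=Ro.from_rotvec(s["eef_rot"]).as_matrix()
    M=np.array([[np.cos(th),-np.sin(th)],[np.sin(th),np.cos(th)]])
    print("t",round(s["time_s"],2),"pos",s["tool_pos"].round(4),"F",s["wrist_force"].round(1))
    for q in qs:
        u=np.array([-np.sin(q),np.cos(q)]);n=side*np.array([-np.cos(q),-np.sin(q)])
        c=r*u+n*(.007+.009*abs(np.cos(q))+.0175*abs(np.sin(q)))
        p=np.r_[A+M@c,z]; print(round(q,2),p.round(4),(R.T@(p-s["tool_pos"])/.08).round(3))
E
python3 -c "
from h import *
path(W,[1.5,1.4,1.3,1.2,1.1,1.0,.9,.8,.7],1,.065)"
```

```text
t 2.88 pos [ 0.5186 -0.12    0.1363] F [-0.1  0.2  0.4]
1.5 [ 0.5233 -0.0944  0.138 ] [-0.105 -0.021 -0.308]
1.4 [ 0.5206 -0.0887  0.138 ] [-0.082 -0.02  -0.384]
1.3 [ 0.5184 -0.0825  0.138 ] [-0.067 -0.02  -0.464]
1.2 [ 0.5168 -0.0759  0.138 ] [-0.059 -0.019 -0.548]
1.1 [ 0.5159 -0.0691  0.138 ] [-0.061 -0.019 -0.634]
1.0 [ 0.5158 -0.062   0.138 ] [-0.073 -0.019 -0.722]
0.9 [ 0.5165 -0.0547  0.138 ] [-0.095 -0.018 -0.811]
0.8 [ 0.518  -0.0474  0.138 ] [-0.128 -0.018 -0.898]
0.7 [ 0.5205 -0.0402  0.138 ] [-0.171 -0.018 -0.982]
```

Emit:
send_rows --increments '[1,-0.09,-0.02,-0.12,0,0,0,1,-0.09,-0.02,-0.24,0,0,0,1,-0.085,-0.02,-0.33,0,0,0,1,-0.082,-0.02,-0.36,0,0,0,1,-0.08,-0.02,-0.39,0,0,0,1,-0.075,-0.02,-0.43,0,0,0,1,-0.067,-0.02,-0.47,0,0,0,1,-0.062,-0.02,-0.51,0,0,0,1,-0.06,-0.02,-0.55,0,0,0,1,-0.06,-0.02,-0.6,0,0,0,1,-0.061,-0.02,-0.634,0,0,0,1,-0.061,-0.02,-0.634,0,0,0]'

```text
time_s: 3.88
tool_pos: [0.5157, -0.0686, 0.138]
eef_rot: [-0.165, 2.15, -2.14]
wrist_force: [1.2, -1.6, 0.5]
width: 0.007
```

```bash
cat > look.py <<'E'
import sys
from h import *
from cell import bot
import cv2
k=sys.argv[1]
fs=[]
for n in sys.argv[2:]:
    c=bot.read_camera(n); np.savez(f"{n}{k}.npz",**c)
    f=c["frame"][:,:,::-1].copy()
    if n!="wrist":
        a,b,e,d={"scene":(120,290,190,420),"side":(140,310,230,430)}[n]
        f=np.clip(f[a:b,e:d].astype(float)*1.7,0,255).astype(np.uint8)
        f=cv2.resize(f,None,fx=3.4,fy=3.4,interpolation=cv2.INTER_CUBIC)
    cv2.imwrite(f"pics/{n}{k}.png",f)
E
python3 look.py 2 wrist
python3 -c "
from h import *
path(W,[1.1,1.0,.9,.8,.7,.6,.5,.4,.3,.2,.1,0,-.05],1,.065)"
```

```text
t 3.93 pos [ 0.5157 -0.0687  0.138 ] F [ 0.4 -0.4  0.2]
1.1 [ 0.5159 -0.0691  0.138 ] [-0.002  0.     0.005]
1.0 [ 0.5158 -0.062   0.138 ] [-0.014  0.001 -0.083]
0.9 [ 0.5165 -0.0547  0.138 ] [-0.036  0.001 -0.171]
0.8 [ 0.518  -0.0474  0.138 ] [-0.069  0.001 -0.258]
0.7 [ 0.5205 -0.0402  0.138 ] [-0.112  0.002 -0.343]
0.6 [ 0.5238 -0.0332  0.138 ] [-0.166  0.002 -0.423]
0.5 [ 0.528  -0.0266  0.138 ] [-0.23   0.002 -0.498]
0.4 [ 0.533  -0.0203  0.138 ] [-0.304  0.002 -0.565]
0.3 [ 0.5388 -0.0147  0.138 ] [-0.387  0.002 -0.624]
0.2 [ 0.5454 -0.0097  0.138 ] [-0.477  0.002 -0.673]
0.1 [ 0.5526 -0.0055  0.138 ] [-0.573  0.002 -0.712]
0 [ 0.5602 -0.0022  0.138 ] [-0.675  0.002 -0.738]
-0.05 [ 0.5625 -0.0011  0.138 ] [-0.705  0.002 -0.748]
```

View pics/wrist2.png

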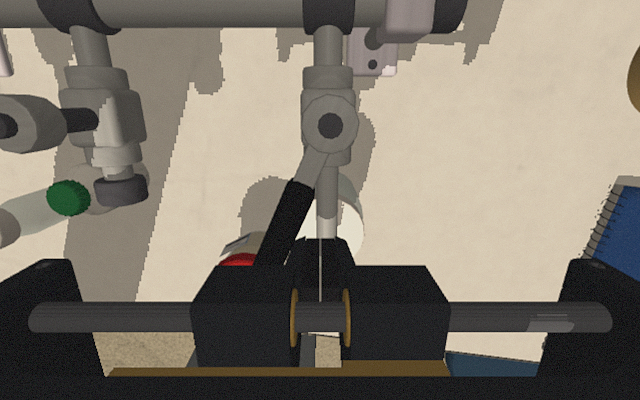

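The wrist view shows the wide lever running from its nut at (330,125) down-left to about (262,262), so it has turned about 26° and the finger is beside it. I'll go on.

Emit:
send_rows --increments '[1,-0.008,0,-0.04,0,0,0,1,-0.014,0,-0.083,0,0,0,1,-0.036,0,-0.17,0,0,0,1,-0.069,0,-0.258,0,0,0,1,-0.112,0,-0.343,0,0,0,1,-0.166,0,-0.423,0,0,0,1,-0.23,0,-0.498,0,0,0,1,-0.304,0,-0.565,0,0,0,1,-0.345,0,-0.595,0,0,0,1,-0.387,0,-0.624,0,0,0,1,-0.43,0,-0.65,0,0,0,1,-0.43,0,-0.65,0,0,0]'

```text
time_s: 4.93
tool_pos: [0.5424, -0.0117, 0.138]
eef_rot: [-0.166, 2.151, -2.139]
wrist_force: [0.2, -0.2, -0.2]
width: 0.008
```

```bash
python3 look.py 3 wrist
python3 -c "
from h import *
path(W,[.3,.2,.1,.05,0,-.05],1,.065)"
```

```text
t 4.98 pos [ 0.5422 -0.0118  0.138 ] F [ 0.6 -1.2  0.4]
0.3 [ 0.5388 -0.0147  0.138 ] [0.047 0.    0.029]
0.2 [ 0.5454 -0.0097  0.138 ] [-0.044  0.    -0.02 ]
0.1 [ 0.5526 -0.0055  0.138 ] [-0.14   0.    -0.059]
0.05 [ 0.5563 -0.0038  0.138 ] [-0.19   0.    -0.073]
0 [ 0.5602 -0.0022  0.138 ] [-0.241  0.    -0.085]
-0.05 [ 0.5625 -0.0011  0.138 ] [-0.271  0.    -0.095]
```

View pics/wrist3.png

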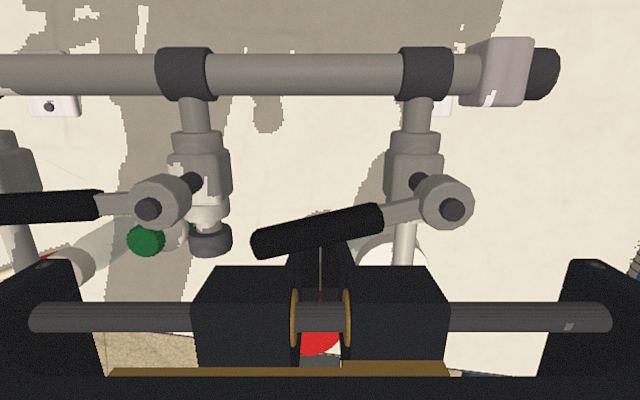

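Emit:
send_rows --increments '[1,-0.04,0,-0.02,0,0,0,1,-0.09,0,-0.04,0,0,0,1,-0.14,0,-0.06,0,0,0,1,-0.18,0,-0.07,0,0,0,1,-0.21,0,-0.08,0,0,0,1,-0.23,0,-0.085,0,0,0,1,-0.23,0,-0.085,0,0,0,1,-0.23,0,-0.085,0,0,0]'

```text
time_s: 5.65
tool_pos: [0.5595, -0.0022, 0.138]
eef_rot: [-0.165, 2.151, -2.139]
wrist_force: [0.7, 0.1, 0.1]
width: 0.0
```

```bash
python3 look.py 4 wrist side
python3 -c "
from h import *
path(W,[.1,.05,0,-.05],1,.065)"
```

```text
t 5.75 pos [ 0.5594 -0.0023  0.1381] F [-1.  -0.1  0.2]
0.1 [ 0.5526 -0.0055  0.138 ] [0.091 0.001 0.028]
0.05 [ 0.5563 -0.0038  0.138 ] [0.041 0.001 0.013]
0 [ 0.5602 -0.0022  0.138 ] [-0.01   0.001  0.001]
-0.05 [ 0.5625 -0.0011  0.138 ] [-0.04   0.001 -0.009]
```

View pics/wrist4.png

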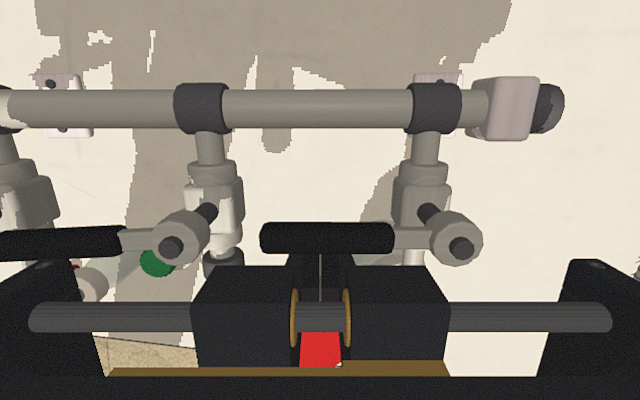

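The wide lever, from (262,238) to (460,245), now lies parallel to the header. I'll back off from it, lift, and move to the narrow valve.

Emit:
send_rows --increments '[1,0.1,0,0,0,0,0,1,0.2,0,0,0,0,0,1,0.2,0,0,0,0,0,1,0.2,-0.4,0,0,0,0,1,0.2,-0.8,0,0,0,0,1,0.2,-0.9,0,0,0,0,1,0.2,-0.9,0,0,0,0,1,0.2,-0.9,0,0,0,0]'

```text
time_s: 6.42
tool_pos: [0.5435, -0.005, 0.2096]
eef_rot: [-0.165, 2.151, -2.139]
wrist_force: [1.0, 0.5, -0.3]
width: 0.004
```

```bash
python3 look.py 5 wrist side
python3 -c "
from h import *
delta([.545,.264,.235])
print(ray('side',452,205,.25),ray('scene',274,124,.25),ray('side',452,205,.3),ray('scene',274,124,.3))"
```

```text
t 6.52 pos [ 0.5432 -0.0049  0.2086] F [ 0.1 -0.2 -0.7] w 0.01 q [-0.23  0.4   1.36  0.    1.39  1.19]
shift [-0.523 -0.31  -3.323] turn [ 0.0022 -0.0011  0.0018]
[ 0.71596453 -0.11530256  0.25      ] [0.58829505 0.13015721 0.25      ] [ 0.68752951 -0.17883999  0.3       ] [0.49937865 0.18324576 0.3       ]
```

View pics/wrist5.png

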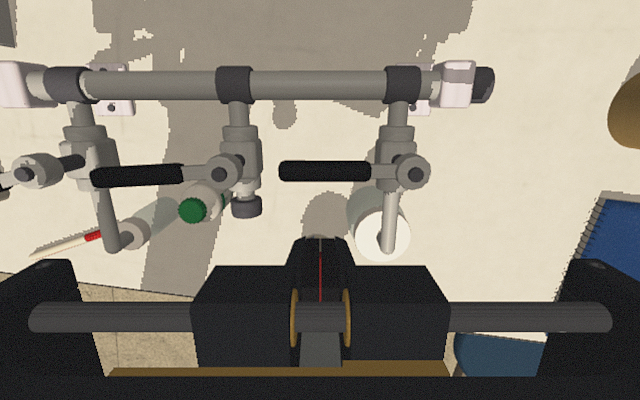

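Run:
```python
from h import *
def ang(a,b):
    p=ray("wrist",*a,.168,"5");t=ray("wrist",*b,.162,"5");d=(t-p)[:2]
    return p.round(4),t.round(4),(np.arctan2(d[1],d[0])-np.pi/2-th).round(3)
print(ang((415,174),(281,170)));print(ang((220,174),(93,177)))
a=ray("wrist",23,174,.168,"5");print(a)
h1=ray("wrist",90,82,.09,"5");h2=ray("wrist",380,84,.09,"5");d=h2-h1;print("hdr",np.arctan2(d[0],-d[1]))
```

```text
(array([ 0.5872, -0.0606,  0.168 ]), array([0.575 , 0.0269, 0.162 ]), np.float64(-0.016))
(array([0.5678, 0.0656, 0.168 ]), array([0.5507, 0.1529, 0.162 ]), np.float64(0.039))
[0.54799632 0.1939957  0.168     ]
hdr 0.1447261691299913
```

Emit:
send_rows --increments '[1,-0.07,-0.15,-0.45,0,0,0,1,-0.15,-0.3,-0.95,0,0,0,1,-0.15,-0.3,-0.95,0,0,0,1,-0.15,-0.3,-0.95,0,0,0]'

```text
time_s: 6.85
tool_pos: [0.5435, 0.0734, 0.2322]
eef_rot: [-0.173, 2.152, -2.138]
wrist_force: [-0.8, -1.0, 0.1]
width: 0.002
```

Emit:
send_rows --increments '[1,-0.07,0,-0.45,0,0,0,1,-0.15,0,-0.95,0,0,0,1,-0.15,0,-0.95,0,0,0,1,-0.15,0,-0.95,0,0,0]'

```text
time_s: 7.18
tool_pos: [0.5434, 0.1508, 0.2312]
eef_rot: [-0.177, 2.152, -2.138]
wrist_force: [0.3, -0.6, 0.2]
width: 0.004
```

```bash
python3 look.py 6 wrist
python3 -c "
from h import *
delta([.545,.264,.235])"
```

```text
t 7.23 pos [0.5435 0.1497 0.2314] F [ 0.9 -1.1  0.3] w 0.01 q [0.06 0.41 1.27 0.01 1.47 1.47]
shift [-0.236 -0.038 -1.409] turn [ 0.0022 -0.0001  0.0029]
```

View pics/wrist6.png

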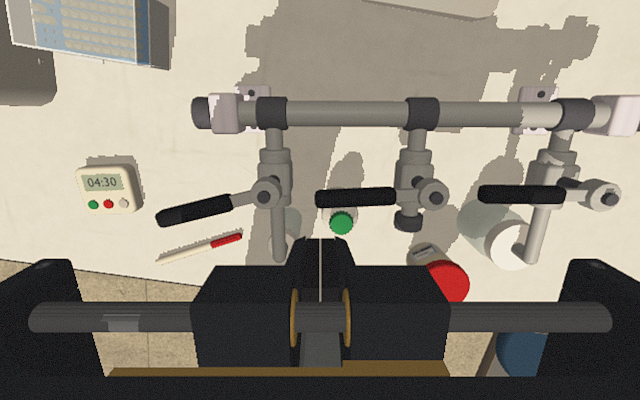

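Run:
```python
from h import *
p=ray("wrist",268,196,.168,"6");t=ray("wrist",161,218,.162,"6");d=(t-p)[:2]
print(p,t,np.arctan2(d[1],d[0])-np.pi/2-.15,np.hypot(*d))
delta([.577,.263,.235])
```

```text
[0.54924074 0.19180237 0.168     ] [0.51543971 0.27453132 0.162     ] 0.23787720848352958 0.08936771712303712
t 7.23 pos [0.5435 0.1497 0.2314] F [ 0.9 -1.1  0.3] w 0.01 q [0.06 0.41 1.27 0.01 1.47 1.47]
shift [-0.629 -0.042 -1.336] turn [ 0.0022 -0.0001  0.0029]
```

Emit:
send_rows --increments '[1,-0.15,-0.04,-0.45,0,0,0,1,-0.32,-0.04,-0.9,0,0,0,1,-0.32,-0.04,-0.9,0,0,0,1,-0.32,-0.04,-0.9,0,0,0]'

```text
time_s: 7.57
tool_pos: [0.5582, 0.2243, 0.2338]
eef_rot: [-0.177, 2.152, -2.141]
wrist_force: [-0.4, -0.4, -0.1]
width: 0.006
```

```bash
python3 -c "
from h import *
delta([.577,.263,.235])"
```

```text
t 7.57 pos [0.5582 0.2243 0.2338] F [-0.4 -0.4 -0.1] w 0.01 q [0.18 0.48 1.15 0.01 1.52 1.6 ]
shift [-0.306 -0.016 -0.443] turn [ 0.002  -0.      0.0034]
```

Emit:
send_rows --increments '[1,-0.15,0,-0.22,0,0,0,1,-0.3,0,-0.44,0,0,0,1,-0.3,0,-0.44,0,0,0,1,-0.3,0.2,-0.44,0,0,0,1,-0.3,0.4,-0.44,0,0,0,1,-0.3,0.6,-0.44,0,0,0,1,-0.3,0.6,-0.44,0,0,0]'

```text
time_s: 8.15
tool_pos: [0.5749, 0.2603, 0.1825]
eef_rot: [-0.182, 2.155, -2.146]
wrist_force: [0.4, -0.4, -1.1]
width: 0.001
```

```bash
python3 look.py 7 wrist; python3 -c "
from h import *
delta([.577,.263,.138])"
```

```text
t 8.2 pos [0.5756 0.2607 0.1844] F [0.3 0.2 0. ] w 0.01 q [0.24 0.57 1.13 0.01 1.45 1.65]
shift [-0.03   0.58  -0.022] turn [ 0.0018 -0.0007  0.0046]
```

View pics/wrist7.png

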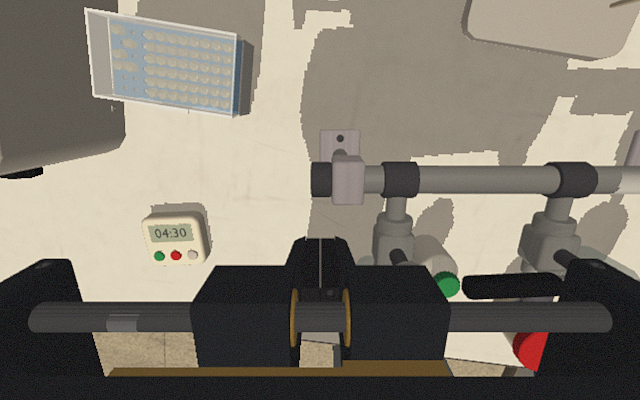

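Emit:
send_rows --increments '[1,0,0.2,0,0,0,0,1,0.02,0.4,0,0,0,0,1,0.04,0.55,0,0,0,0,1,0.04,0.55,0,0,0,0,1,0.04,0.55,0,0,0,0]'

```text
time_s: 8.62
tool_pos: [0.5722, 0.2596, 0.1415]
eef_rot: [-0.177, 2.154, -2.145]
wrist_force: [0.2, -0.3, 0.6]
width: 0.007
```

```bash
python3 -c "
from h import *
N=np.array([.547,.1925])
path(N,[.1,.24,.3,.4,.5,.6,.7,.8,.9,1.0,1.1],-1,.065,.139)"
```

```text
t 8.62 pos [0.5722 0.2596 0.1415] F [ 0.2 -0.3  0.6]
0.1 [0.5478 0.2599 0.139 ] [ 0.3    0.035 -0.049]
0.24 [0.5404 0.2602 0.139 ] [ 0.391  0.037 -0.067]
0.3 [0.5372 0.26   0.139 ] [ 0.431  0.037 -0.071]
0.4 [0.5316 0.2594 0.139 ] [ 0.501  0.038 -0.074]
0.5 [0.526  0.2583 0.139 ] [ 0.573  0.039 -0.07 ]
0.6 [0.5202 0.2565 0.139 ] [ 0.647  0.04  -0.06 ]
0.7 [0.5145 0.2542 0.139 ] [ 0.722  0.041 -0.041]
0.8 [0.5089 0.2512 0.139 ] [ 0.797  0.042 -0.015]
0.9 [0.5035 0.2475 0.139 ] [0.871 0.043 0.021]
1.0 [0.4983 0.2431 0.139 ] [0.943 0.043 0.065]
1.1 [0.4936 0.2381 0.139 ] [1.012 0.044 0.118]
```

Emit:
send_rows --increments '[1,0.12,0.035,-0.04,0,0,0,1,0.24,0.035,-0.05,0,0,0,1,0.32,0.035,-0.06,0,0,0,1,0.37,0.037,-0.07,0,0,0,1,0.41,0.037,-0.07,0,0,0,1,0.45,0.038,-0.074,0,0,0,1,0.5,0.038,-0.074,0,0,0,1,0.57,0.04,-0.07,0,0,0,1,0.65,0.04,-0.06,0,0,0,1,0.72,0.04,-0.041,0,0,0,1,0.8,0.04,-0.015,0,0,0,1,0.8,0.04,-0.015,0,0,0]'

```text
time_s: 9.62
tool_pos: [0.5073, 0.2508, 0.1391]
eef_rot: [-0.179, 2.155, -2.145]
wrist_force: [-0.1, 0.8, 0.1]
width: 0.001
```

```bash
python3 look.py 8 wrist; python3 -c "
from h import *
N=np.array([.547,.1925])
path(N,[.8,.9,1.0,1.1,1.2,1.3,1.4,1.45,1.5,1.55,1.57],-1,.065,.139)"
```

```text
t 9.67 pos [0.5077 0.2509 0.1391] F [ 0.2 -0.1 -0.6]
0.8 [0.5089 0.2512 0.139 ] [-0.016  0.001 -0.001]
0.9 [0.5035 0.2475 0.139 ] [0.058 0.002 0.035]
1.0 [0.4983 0.2431 0.139 ] [0.13  0.003 0.079]
1.1 [0.4936 0.2381 0.139 ] [0.198 0.004 0.132]
1.2 [0.4892 0.2324 0.139 ] [0.262 0.004 0.194]
1.3 [0.4855 0.2262 0.139 ] [0.32  0.005 0.264]
1.4 [0.4825 0.2194 0.139 ] [0.371 0.005 0.342]
1.45 [0.4812 0.2158 0.139 ] [0.393 0.005 0.384]
1.5 [0.4801 0.2121 0.139 ] [0.413 0.005 0.428]
1.55 [0.4793 0.2084 0.139 ] [0.43  0.005 0.473]
1.57 [0.479  0.2068 0.139 ] [0.437 0.005 0.491]
```

View pics/wrist8.png

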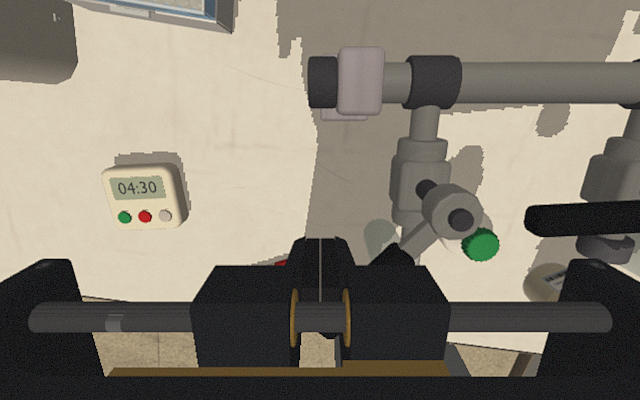

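The narrow lever now runs down-left at about 45° from its nut at (460,220). I'll push it on to about 1.5 rad.

Emit:
send_rows --increments '[1,0.03,0,0.02,0,0,0,1,0.07,0,0.04,0,0,0,1,0.13,0,0.08,0,0,0,1,0.2,0,0.13,0,0,0,1,0.26,0,0.19,0,0,0,1,0.32,0,0.26,0,0,0,1,0.35,0,0.3,0,0,0,1,0.37,0,0.34,0,0,0,1,0.39,0,0.38,0,0,0,1,0.41,0,0.42,0,0,0,1,0.42,0,0.44,0,0,0,1,0.42,0,0.44,0,0,0]'

```text
time_s: 10.67
tool_pos: [0.4795, 0.2107, 0.1394]
eef_rot: [-0.179, 2.155, -2.146]
wrist_force: [-0.0, -0.3, 1.1]
width: 0.005
```

```bash
python3 look.py 9 wrist side; python3 -c "
from h import *
N=np.array([.547,.1925])
path(N,[1.45,1.5,1.55,1.57],-1,.065,.139)"
```

```text
t 10.77 pos [0.4795 0.2109 0.1393] F [-0.   0.7 -1. ]
1.45 [0.4812 0.2158 0.139 ] [-0.03   0.004 -0.058]
1.5 [0.4801 0.2121 0.139 ] [-0.01   0.004 -0.014]
1.55 [0.4793 0.2084 0.139 ] [0.008 0.004 0.031]
1.57 [0.479  0.2068 0.139 ] [0.014 0.004 0.049]
```

View pics/wrist9.png

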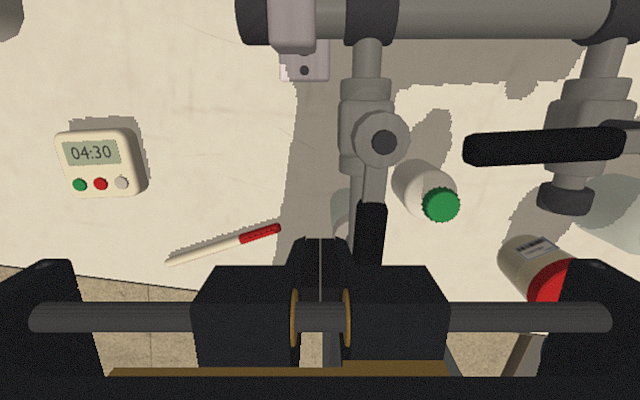

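Run:
```python
from h import *
p=ray("wrist",384,142,.168,"9")
for q in [(371,206),(368,260)]:
    t=ray("wrist",*q,.162,"9");d=(t-p)[:2];print(p,t,np.arctan2(d[1],d[0])%(2*np.pi)-np.pi/2-.15)
```

```text
[0.5479002  0.19583389 0.168     ] [0.51873913 0.19392722 0.162     ] 1.4860873622466912
[0.5479002  0.19583389 0.168     ] [0.49172563 0.18969134 0.162     ] 1.5297111910559078
```

Emit:
send_rows --increments '[1,0.005,0,0.02,0,0,0,1,0.01,0,0.045,0,0,0,1,0.01,0,0.045,0,0,0,1,0.01,0,0.045,0,0,0,1,0.01,0,-0.1,0,0,0,1,0.01,0,-0.25,0,0,0,1,0.01,-0.3,-0.25,0,0,0,1,0.01,-0.6,-0.25,0,0,0,1,0.01,-0.95,-0.25,0,0,0,1,0.01,-0.95,-0.25,0,0,0,1,0.01,-0.95,-0.25,0,0,0]'

```text
time_s: 11.68
tool_pos: [0.477, 0.2314, 0.2163]
eef_rot: [-0.178, 2.154, -2.144]
wrist_force: [0.4, 1.0, -1.1]
width: 0.006
```

Emit:
send_rows --increments '[1,0.2,-0.2,0,0,0,0,1,0.4,-0.4,0,0,0,0,1,0.6,-0.5,0,0,0,0,1,0.6,-0.5,0,0,0,0,1,0.6,-0.5,0,0,0,0,1,0.6,-0.5,0,0,0,0]'

```text
time_s: 12.18
tool_pos: [0.4303, 0.2242, 0.2558]
eef_rot: [-0.18, 2.154, -2.146]
wrist_force: [0.4, 0.1, -0.3]
width: 0.002
```

```bash
python3 look.py 10 wrist side scene; python3 -c "
from h import *
delta([.48,.2,.139])"
```

```text
t 12.33 pos [0.4305 0.2241 0.256 ] F [-0.3 -0.2 -0.3] w 0.01 q [0.23 0.26 1.43 0.01 1.47 1.65]
shift [-0.589  1.451  0.398] turn [ 0.0017 -0.0008  0.0049]
```

View pics/wrist10.png

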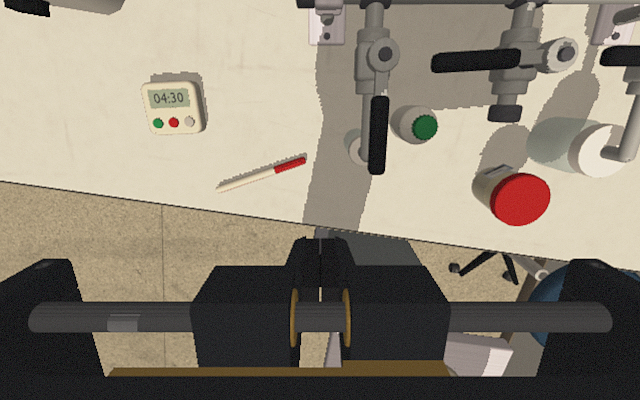

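View pics/side10.png

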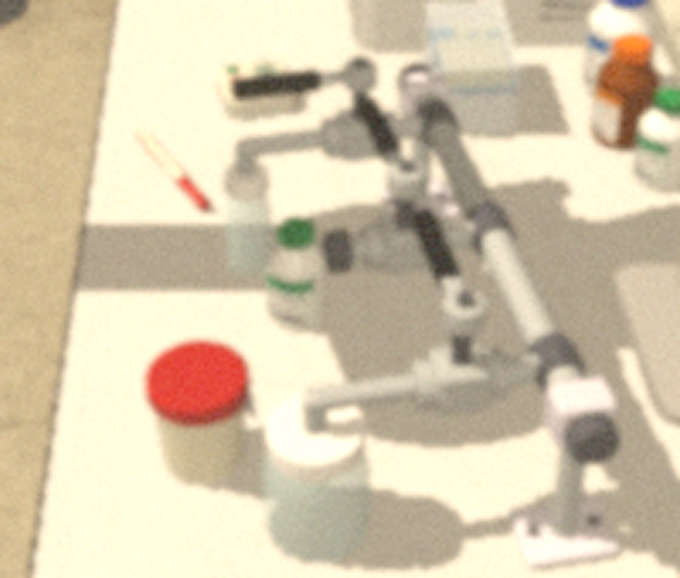

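View pics/scene10.png

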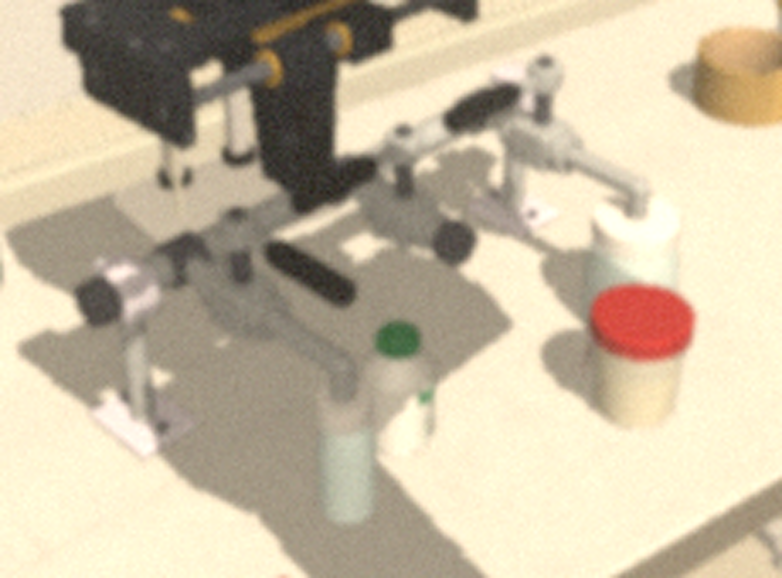

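Run:
```python
from h import *
def a(p,q,n="wrist"):
    p=ray(n,*p,.168,"10");t=ray(n,*q,.162,"10");d=(t-p)[:2];print(p.round(4),t.round(4),np.arctan2(d[1],d[0])%(2*np.pi)-np.pi/2-.152)
a((382,55),(376,172))
S=lambda u,v:(190+u/3.4,120+v/3.4); D=lambda u,v:(230+u/3.4,140+v/3.4)
a(S(238,213),S(346,290),"scene");a(D(362,66),D(238,86),"side")
a(S(545,62),S(450,120),"scene");a(D(466,293),D(418,212),"side")
```

```text
[0.5462 0.1977 0.168 ] [0.4598 0.1823 0.162 ] 1.5960130847568974
[0.5382 0.1971 0.168 ] [0.4503 0.185  0.162 ] 1.556244994282219
[0.5477 0.1778 0.168 ] [0.462  0.1672 0.162 ] 1.5426940785413892
[ 0.576  -0.0557  0.168 ] [0.5601 0.0337 0.162 ] 0.02348292154282708
[ 0.587 -0.065  0.168] [0.5696 0.0175 0.162 ] 0.05593832518089617
```

All the views agree: narrow lever at about 1.54–1.60 rad, wide lever at about 0.0–0.06 rad. The bystanders look unmoved and the arm is clear, so I'm handing in.

```bash
python3 -c "
from cell import bot
print(bot.job_done())"
```

```text
the job is handed in; nothing more can be done
None
```

I changed the manifold over with the closed fingertips. I first pushed the wide jar's lever from about 1.41 rad round to shut. After backing off and lifting, I pushed the narrow jar's lever from about 0.24 rad round to open. The job was handed in at about 12.3 s of the 51 s allowed, and it reported no verdict.

Last checks before handing in, measured from the pictures:

| Lever | Target (rad) | Measured (rad) |
|---|---|---|
| Wide jar | 0 | -0.02 from an earlier wrist view, 0.02 (scene), 0.06 (side) |
| Narrow jar | 1.571 | 1.60 (wrist), 1.56 (scene), 1.54 (side) |
| Capped outlet | left as it was, below 0.25 | about 0.04, measured before the narrow push; it looked unchanged in the last pictures |

- **Agreement:** each lever's readings differ by up to about 0.08 rad, within the 0.17 rad allowed.
- **Forces:** the wrist force readings at the end of each move were about 2 N or less. I did not read the force during the pushes.
- **Bystanders:** the bottle, cup and marker looked unmoved in the last pictures; I did not measure their final positions.
- **Arm:** it was clear of everything, with the fingertips at 0.256 m.

No check failed.

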